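# Return the tall spice tube to the slanting pantry rack

### The job

Draw the tall corked spice tube out of the upright wooden stand and slide it, cork up, right to the bottom of the one empty hole in the slanting spice rack. Keep hold of it until it is well inside the hole rather than dropping it in, then let go. Leave the short tubes and the groceries where they are.

Things in the scene. Friction and masses are not known exactly. Their poses are not given: they have to be found in the camera images.
- tall_tube: The tall corked glass spice tube, brown contents: round glass 25 mm diameter, 140 mm long, plus a cork 14 mm high, 21-23 mm diameter (154 mm overall). Foot chamfered 4 mm, to 17 mm diameter. 60-130 g. Origin at the centre of its foot, z along its axis to the cork; its turn about z does not matter. Starts upright in any of the stand's three holes, 45 mm deep; the only tall one.
- stand: Fixed light wooden block, 66 x 200 x 55 mm high, flat on the table; origin at the centre of its underside, z up, y along the row. Three upright 29 mm holes, 45 mm deep (floor 10 mm above the origin), at y = -60, 0 and 60 mm. All are occupied: the tall tube and two short tubes, in any order.
- rack: Fixed darker wooden rack: block 66 x 200 x 60 mm on a foot board 115 x 210 mm, its three holes leaning 25 degrees from vertical to the rack's -x (roughly the robot). Origin under the foot board's centre, on the table; z up, y along the row. Holes 29 mm, 50 mm deep, at y = -60, 0, 60 mm; mouths at x = -13, z = 80 mm; block's top edge 94 mm up. Two hold short tubes; any one is empty.
- free_hole: The rack's empty hole, 29 mm diameter, 50 mm deep, rim chamfered 2 mm. Origin at the centre of its floor, z along its axis out of the mouth (25 degrees from vertical), y along the row, x to the far, upper edge of the block. On that edge a blank black slate tag, 32 x 4 mm, stands 19 mm above the slanting top face, 34 mm from the hole's axis.
- free_hole_mouth (a point): Centre of the empty hole's mouth, level with the block's slanting top face, 50 mm along the hole's axis from its floor.
- stand_tube_a: Short corked glass spice tube, 25 mm diameter, 80 mm long overall (glass 66 mm, cork stopper on top); origin at the centre of its foot, z along its axis to the cork. Stands in the stand, its foot on the hole floor; not to be moved.
- stand_tube_b: Short corked glass spice tube, 25 mm diameter, 80 mm long overall (glass 66 mm, cork stopper on top); origin at the centre of its foot, z along its axis to the cork. Stands in the stand, its foot on the hole floor; not to be moved.
- rack_tube_a: Short corked glass spice tube, 25 mm diameter, 80 mm long overall (glass 66 mm, cork stopper on top); origin at the centre of its foot, z along its axis to the cork. Leans in a hole of the rack, sticking out 30 mm along the hole's axis; not to be moved.
- rack_tube_b: Short corked glass spice tube, 25 mm diameter, 80 mm long overall (glass 66 mm, cork stopper on top); origin at the centre of its foot, z along its axis to the cork. Leans in a hole of the rack, sticking out 30 mm along the hole's axis; not to be moved.
- jar: Bystander: amber glass jar, 72 mm diameter, 110 mm high; origin at the centre of its underside.
- tin: Bystander: low steel tin, 84 mm diameter, 45 mm high; origin at the centre of its underside.
- carton: Bystander: cardboard packet 50 x 75 x 130 mm high; origin at the centre of its underside.

How it is judged:
On the way, in this order (a step that is already met when the one before it is completed fails the run):
1. the tall tube is drawn up clear of the stand, held by the fingers (height (world z) of tall_tube above 0.06 m and contact force between the fingers and tall_tube above 1 N), for 0.1 s.
2. the tall tube is at least 20 mm down the empty hole of the rack while the fingers still hold it (distance between tall_tube and free_hole below 0.03 m and angle between the z axis of tall_tube and the z axis of free_hole, either way round below 0.25 rad and contact force between the fingers and tall_tube above 1 N), for 0.1 s.
At the end, for the whole second after the job is handed in: The tall tube rests, foot first, in the rack's empty hole: foot within 10 mm of the centre of the hole's floor, axis within 10 degrees of the hole's, still and released; the short tubes are within 20 mm and the groceries within 30 mm of where they started (distance between tall_tube and free_hole below 0.01 m and angle between the z axis of tall_tube and the z axis of free_hole, either way round below 0.17 rad and linear speed of tall_tube below 0.02 m/s and not (contact force between the fingers and tall_tube above 0.2 N) and not (distance of stand_tube_a from where it was at the start of the episode above 0.02 m) and not (distance of stand_tube_b from where it was at the start of the episode above 0.02 m) and not (distance of rack_tube_a from where it was at the start of the episode above 0.02 m) and not (distance of rack_tube_b from where it was at the start of the episode above 0.02 m) and not (distance of jar from where it was at the start of the episode above 0.03 m) and not (distance of tin from where it was at the start of the episode above 0.03 m) and not (distance of carton from where it was at the start of the episode above 0.03 m)); the robot touches nothing.
It fails at once if a short tube is moved by more than 20 mm (distance of any of stand_tube_a, stand_tube_b, rack_tube_a, rack_tube_b from where it was at the start of the episode above 0.02 m).
It fails at once if the jar, tin or carton is moved by more than 30 mm (distance of any of jar, tin, carton from where it was at the start of the episode above 0.03 m).
It also fails if it takes over 42 s, if anything falls off the work surface, if the arm or the gripper's body presses on something with over 40 N, if the wrist force passes 120 N, or if a joint passes its speed limit or range.

### The arm

A 7-joint arm with a two-finger parallel gripper is mounted at the origin on the work surface. World frame = base frame: x ahead of the robot, y to its left, z up, the work surface at z = 0. Lengths are in m, angles in rad, forces in N, time in s.
With the tool pointing down it reaches from about 0.425 to 0.825 m from the base axis. Payload 3.6 kg.
Tool frame: the origin (TCP) lies where the fingers leave the gripper's body, on its centre line; the fingertips stand 73 mm ahead of it and the grasp point (between the pads) lies 54 mm ahead of it; x points along the fingers, y is the direction in which the jaws open and shut, and the axes are right-handed (so a half turn about x gives the same grasp; the last joint's range is limited). The gripper opens to 85 mm and grips with 20 to 120 N. Pads are 22 mm wide; open, the fingers measure 114 mm over their backs; the gripper's body (76 mm by 85 mm) begins 54 mm behind the grasp point. The pads swing forward as they close: fully open they stand 13 mm farther back than shut.
Start: joints at [1.258, 0.615, -0.013, 1.423, 0.008, 1.103, -0.04], TCP at [0.184, -0.623, 0.304] pointing down, gripper open.
Joint ranges: [-3.12, 3.12], [-0.3, 2.06], [-1.34, 1.32], [0.26, 2.42], [-1.36, 4.5], [0.01, 1.98], [-2.84, 2.84]. Speed limits (rad/s): [2.79, 2.79, 3.14, 3.14, 3.14, 3.14, 3.14].

### API

Orientations are given as a unit quaternion [x, y, z, w].
In Python, from station import arm, snapshot, camera_info, ticket gives the robot as it stands. Calls block until the motion is done:
- arm.movep(position, orientation): joint-space move of the TCP to a pose.
- arm.line_to(position, velocity=0.15, ori=None): straight line of the TCP; ori=None keeps the orientation; velocity is the mean speed in m/s.
- arm.move_j(angles): joint-space move.
- arm.move_gripper(opening, effort=None): opening from 0.0 (shut) to 1.0 (fully open); effort is the grip in N (None keeps the last); returns when the fingers have stopped.
- arm.pause(seconds).
- arm.ik(position, orientation): joint angles nearest the present ones, or None.
- snapshot(name): name is "scene" or "top" or "wrist"; returns the picture (384x512x3 uint8, blue, green, red); there is no depth.
- camera_info(name): a dict with "fx", "fy", "cx", "cy" (pixels), "R" (3x3) and "t" (3): a world point X has camera coordinates R X + t; the wrist camera has in their place "T_tool_cam" (4x4, takes a point from camera to tool coordinates, whose origin is the TCP and whose axes are the tool frame's). Camera axes: x right, y down, z forward; pixel columns grow to the right and rows downward; lengths in m; the calibration is good to about 2 mm. A picture is of the moment at which its call begins: read the wrist's pose just before it. camera_info takes no time and is no camera call.
A pose or a line that the arm cannot do raises arm.MotionError and nothing moves.
- ticket.finish_job(): hands the job in, once; it reports no verdict.
Readings, each from a call of its own:
- arm.read_time(): time.
- arm.read_joint_positions(): joint angles.
- arm.read_dq(): joint speeds.
- arm.read_effort(): joint torques, N m.
- arm.read_tool_pos(): TCP position.
- arm.read_eef_rot(): TCP orientation.
- arm.read_ft_force(): force on the tool from outside, world axes, zero at the start.
- arm.read_wrist_torque(): the same for the moment, N m.
- arm.read_opening(): opening from 0.0 (shut) to 1.0 (fully open).
Only numpy, scipy, OpenCV 4.12 (cv2) and the standard library are available. Lean on these libraries where they do the work, as an engineer would, in place of code of your own. Each camera call takes 0.05 s, during which the arm holds its last target.

## Working session

There is one attempt and no reset: what is moved stays moved. The work goes in short steps, each a Python script; the robot and the scene stay as the last script left them, time stands still between calls to the robot, and variables do not carry over. Pictures are saved under pics/ and viewed, and the job is handed in when it is done.

```bash
mkdir -p pics; ls; python3 - <<'E'
from station import arm, snapshot, camera_info
import cv2
for n in ["scene","top","wrist"]:
    cv2.imwrite(f"pics/{n}0.png",snapshot(n)); print(n,camera_info(n))
print(arm.read_time(),arm.read_tool_pos(),arm.read_eef_rot())
E
```

```text
pics
scene {'fx': 447.92288372179354, 'fy': 447.92288372179354, 'cx': 264.72605910597093, 'cy': 183.8846820006666, 'R': array([[-0.64809242,  0.76135617,  0.01769168],
       [ 0.45197664,  0.40322751, -0.79569133],
       [-0.61293828, -0.50768529, -0.6054439 ]]), 't': array([ 0.37780802, -0.20241173,  1.23891007])}
top {'fx': 392.4307347058884, 'fy': 392.4307347058884, 'cx': 253.83322551860394, 'cy': 185.94329237694714, 'R': array([[-1.64249499e-04, -9.98961802e-01,  4.55553746e-02],
       [-9.97241641e-01, -3.21763920e-03, -7.41536015e-02],
       [ 7.42231961e-02, -4.54418962e-02, -9.96205778e-01]]), 't': array([-0.01300957,  0.63922378,  0.84519909])}
wrist {'fx': 335.9530110696439, 'fy': 335.9530110696439, 'cx': 254.3878047922904, 'cy': 195.82843422132467, 'T_tool_cam': array([[ 7.67338058e-04, -2.75696545e-01,  9.61244415e-01,
        -6.93877844e-02],
       [ 9.99998892e-01,  1.43777814e-03, -3.85902624e-04,
        -1.13028732e-04],
       [-1.27566418e-03,  9.61243646e-01,  2.75697343e-01,
        -7.02199308e-02],
       [ 0.00000000e+00,  0.00000000e+00,  0.00000000e+00,
         1.00000000e+00]])}
0.15 [ 0.1837643  -0.62303347  0.3029807 ] [-0.69973801 -0.1017725   0.6999523  -0.10037856]
```

View pics/scene0.png

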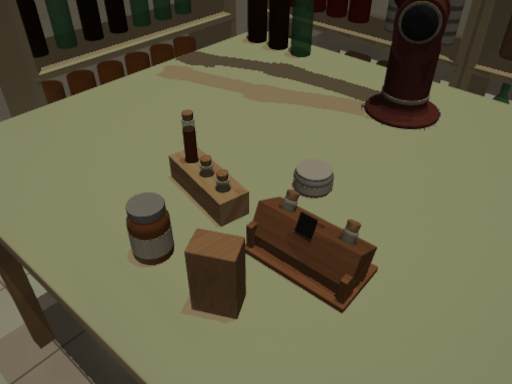

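View pics/top0.png

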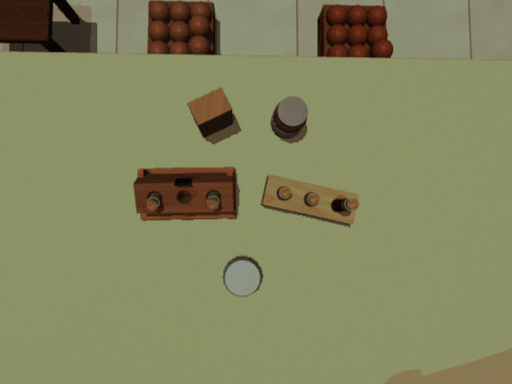

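```bash
python3 - <<'E'
import cv2
i=cv2.imread("pics/top0.png"); h=i[60:260,100:400]
cv2.imwrite("pics/topc.png",cv2.resize(h,None,fx=2.6,fy=2.6,interpolation=cv2.INTER_CUBIC))
E
```

```text
(no output)
```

View crop.

The scene view shows the tall tube at the stand's far end. In the top view it is at about (345,205), at the stand's right (-y) end. The rack's empty middle hole is at about (184,197), with the black tag behind it.

View pics/topc.png

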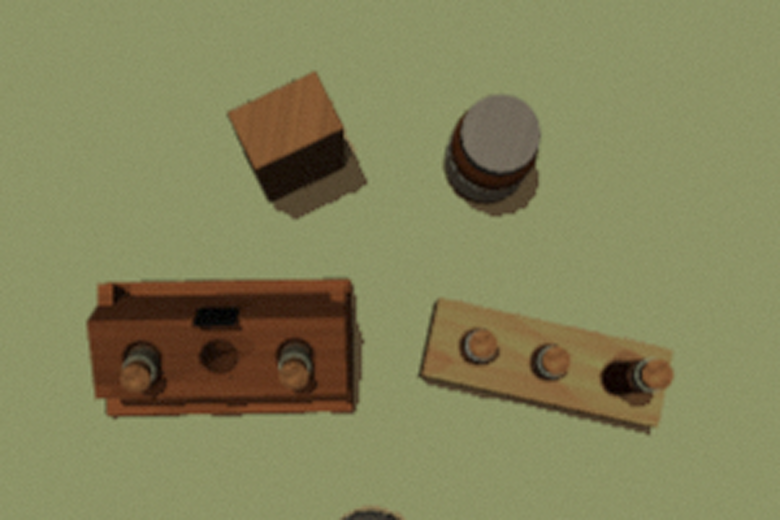

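```bash
python3 - <<'E'
import cv2
i=cv2.imread("pics/scene0.png")
import numpy as np
def g(c): return (255*(c/255.)**0.6).astype('uint8')
cv2.imwrite("pics/sc1.png",g(cv2.resize(i[100:310,150:390],None,fx=2.8,fy=2.8,interpolation=cv2.INTER_CUBIC)))
i=cv2.imread("pics/top0.png")
cv2.imwrite("pics/tr.png",g(cv2.resize(i[155:230,125:250],None,fx=6,fy=6,interpolation=cv2.INTER_CUBIC)))
cv2.imwrite("pics/ts.png",g(cv2.resize(i[165:235,250:375],None,fx=6,fy=6,interpolation=cv2.INTER_CUBIC)))
E
```

```text
(no output)
```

View pics/tr.png

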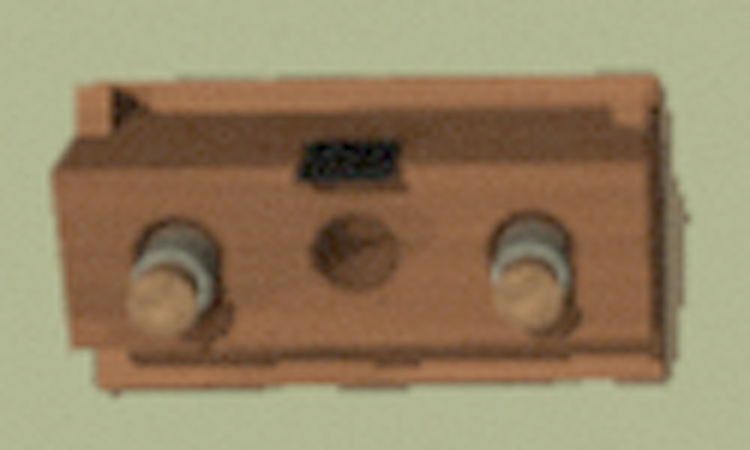

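View pics/ts.png

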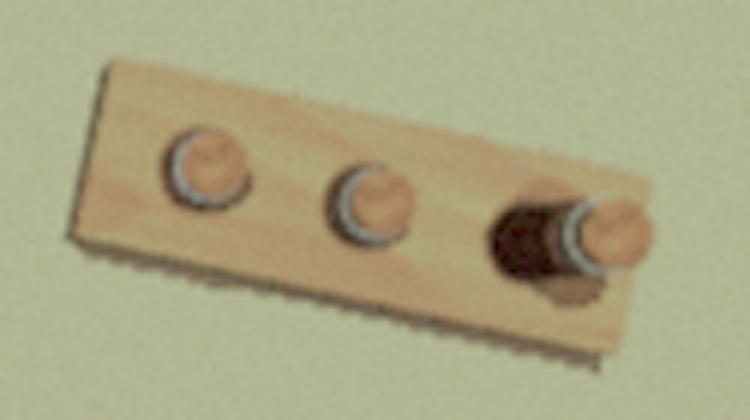

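View pics/sc1.png

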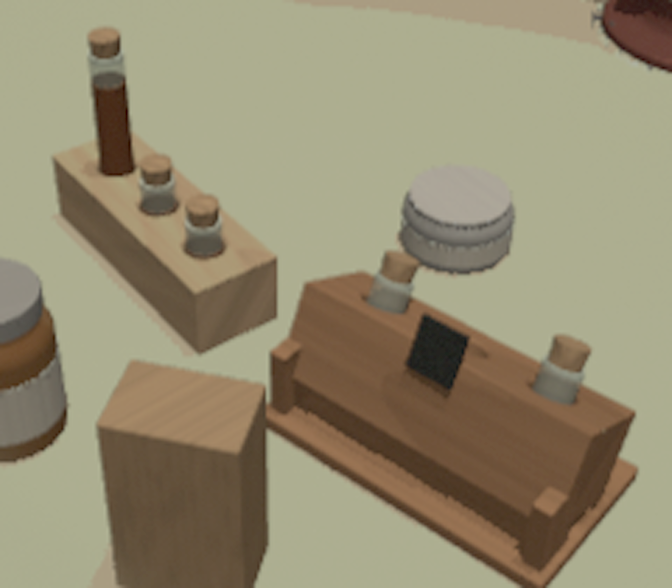

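```bash
cat > h.py <<'E'
import numpy as np
from station import arm, snapshot, camera_info
from scipy.optimize import least_squares
from scipy.spatial.transform import Rotation as Rn
def cam(n):
    c=camera_info(n); K=np.array([[c['fx'],0,c['cx']],[0,c['fy'],c['cy']],[0,0,1]])
    if n=='wrist':
        p=np.array(arm.read_tool_pos()); R=Rn.from_quat(arm.read_eef_rot()).as_matrix()
        T=np.eye(4); T[:3,:3]=R; T[:3,3]=p
        M=np.linalg.inv(T@c['T_tool_cam']); return K,M[:3,:3],M[:3,3]
    return K,np.array(c['R']),np.array(c['t'])
def proj(C,X):
    X=np.atleast_2d(X); p=(X@C[1].T+C[2])@C[0].T; return p[:,:2]/p[:,2:]
def ray(C,uv,z):
    d=C[1].T@np.linalg.inv(C[0])@np.array([uv[0],uv[1],1.]); o=-C[1].T@C[2]
    return o+d*(z-o[2])/d[2]
def pose(p,L):
    c,s=np.cos(p[2]),np.sin(p[2]); L=np.array(L)
    return np.c_[p[0]+c*L[:,0]-s*L[:,1],p[1]+s*L[:,0]+c*L[:,1],L[:,2]]
def topx(o): return lambda q:((np.array(q)+.5)/6-.5+np.array(o))
E
python3 - <<'E'
from h import *
T,S=cam('top'),cam('scene')
ts=topx((250,165)); tr=topx((125,155)); sc=lambda q:(np.array(q)+.5)/2.8-.5+np.array([150,100])
# stand: local y+ = left in world
st=[([0,-.06,.164],ts((618,233)),sc((105,36))),([0,0,.09],ts((386,200)),sc((156,162))),([0,.06,.09],ts((217,160)),sc((203,201))),
([.033,.1,.055],ts((113,60)),sc((277,260)) if 0 else None),([.033,-.1,.055],ts((653,180)),None),([-.033,-.1,.055],ts((612,354)),None),([-.033,.1,.055],ts((72,236)),None)]
m=.0257
rk=[([-.013,0,.08],tr((355,252)),None),([-m,.06,.1072],tr((162,302)),sc((570,345))),([-m,-.06,.1072],tr((528,297)),sc((400,256))),
([.017,.1,.094],tr((57,168)),None),([.017,-.1,.094],tr((648,163)),None)]
for nm,D,x0 in(('stand',st,(.6,-.2,.2)),('rack',rk,(.6,.15,0))):
  for use in('top','scene','both'):
    def res(p):
        r=[]
        X=pose(p,[d[0] for d in D])
        for x,d in zip(X,D):
            if use!='scene' and d[1] is not None: r.append(proj(T,x)[0]-d[1])
            if use!='top' and d[2] is not None: r.append(proj(S,x)[0]-d[2])
        return np.concatenate(r)
    s=least_squares(res,x0); print(nm,use,s.x.round(4),s.fun.reshape(-1,2).round(1).tolist())
print(ray(T,ts((618,233)),.164))
E
```

```text
stand top [ 0.6095 -0.1321 -0.2185] [[-0.1, 0.1], [-0.3, 0.3], [-0.5, 0.6], [-0.2, -0.9], [0.1, -0.5], [0.9, 0.5], [0.1, -0.2]]
stand scene [ 0.6096 -0.1318 -0.2116] [[-0.3, -0.6], [0.1, -0.0], [0.1, 0.5]]
stand both [ 0.6095 -0.132  -0.2176] [[-0.1, 0.1], [-0.1, -0.7], [-0.3, 0.3], [0.1, -0.1], [-0.6, 0.6], [-0.0, 0.5], [-0.2, -0.8], [0.1, -0.5], [0.9, 0.5], [0.1, -0.1]]
rack top [0.6234 0.1337 0.0109] [[0.4, 1.1], [0.1, -1.1], [0.2, -0.8], [-0.9, 0.4], [0.2, 0.5]]
rack scene [0.6245 0.1344 0.0009] [[-0.2, -0.2], [0.2, 0.3]]
rack both [0.6236 0.1339 0.0085] [[0.3, 1.0], [-0.0, -1.3], [-0.1, -0.9], [0.1, -0.9], [0.1, 0.0], [-1.0, 0.1], [0.2, 0.5]]
[ 0.59660555 -0.19072995  0.164     ]
```

```bash
cat >> h.py <<'E'
S0=.112
def tool(lean,sg=1,yaw=0):
    x=np.array([np.sin(lean),0,-np.cos(lean)]); y=np.array([0,sg,0.]); M=np.c_[x,y,np.cross(x,y)]
    return Rn.from_euler('z',yaw)*Rn.from_matrix(M)
TUBE=np.array([.5963,-.1907])
RP=np.array([.6238,.1338,.008]); L=np.radians(25)
def hole():
    ax=Rn.from_euler('z',RP[2]).apply([-np.sin(L),0,np.cos(L)])
    m=pose(RP,[[-.013,0,.08]])[0]; return m,ax,m-.05*ax
E
python3 - <<'E'
from h import *
print(Rn.from_quat(arm.read_eef_rot()).as_matrix().round(2))
m,ax,f=hole(); print(m,ax,f)
for sg in(1,-1):
  for yaw in (-.5,-.25,0,.25,.5):
    q=tool(0,sg,yaw).as_quat()
    print(sg,yaw)
    for z in(.176,.3): 
        j=arm.ik([*TUBE,z],q); print(' g',z,None if j is None else np.round(j,2))
  q=tool(L,sg,RP[2]).as_quat()
  for d in (.166,.25,.3):
    j=arm.ik(f+ax*d,q); print(' r',d,(f+ax*d).round(3),None if j is None else np.round(j,2))
E
```

```text
[[-0.    0.28 -0.96]
 [ 0.   -0.96 -0.28]
 [-1.   -0.    0.  ]]
[0.61080042 0.133696   0.08      ] [-0.42260474 -0.00338091  0.90630779] [0.63193065 0.13386505 0.03468461]
1 -0.5
 g 0.176 [ 0.61  0.79 -0.59  1.62  0.53  0.9   0.89]
 g 0.3 [ 0.65  0.65 -0.66  1.49  0.42  1.14  0.98]
1 -0.25
 g 0.176 [ 0.64  0.8  -0.65  1.62  0.58  0.92  1.1 ]
 g 0.3 [ 0.67  0.67 -0.71  1.49  0.46  1.15  1.2 ]
1 0
 g 0.176 [ 0.67  0.81 -0.7   1.62  0.62  0.94  1.32]
 g 0.3 [ 0.7   0.68 -0.76  1.49  0.49  1.17  1.42]
1 0.25
 g 0.176 [ 0.69  0.83 -0.75  1.62  0.66  0.96  1.54]
 g 0.3 [ 0.72  0.7  -0.82  1.49  0.53  1.19  1.64]
1 0.5
 g 0.176 [ 0.85  1.   -1.15  1.61  0.97  1.2   1.55]
 g 0.3 [ 0.85  0.82 -1.15  1.48  0.76  1.33  1.71]
 r 0.166 [0.562 0.133 0.185] [-0.48  0.58  0.22  2.06  0.06  0.1   1.21]
 r 0.25 [0.526 0.133 0.261] [-0.34  0.4  -0.01  2.06  0.52  0.3   0.76]
 r 0.3 [0.505 0.133 0.307] [ 0.08  0.35 -0.58  2.04  0.79  0.53  0.5 ]
-1 -0.5
 g 0.176 [ 0.19  0.72  0.15  1.64 -0.14  0.79 -1.68]
 g 0.3 [ 0.21  0.58  0.12  1.51 -0.07  1.06 -1.73]
-1 -0.25
 g 0.176 [ 0.23  0.72  0.07  1.64 -0.06  0.79 -1.49]
 g 0.3 [ 0.25  0.58  0.04  1.5  -0.02  1.06 -1.52]
-1 0
 g 0.176 [ 0.27  0.72  0.    1.63 -0.    0.79 -1.3 ]
 g 0.3 [ 0.3   0.58 -0.05  1.5   0.03  1.06 -1.32]
-1 0.25
 g 0.176 [ 0.31  0.72 -0.06  1.63  0.05  0.79 -1.09]
 g 0.3 [ 0.34  0.58 -0.11  1.5   0.07  1.06 -1.11]
-1 0.5
 g 0.176 [ 0.34  0.72 -0.11  1.63  0.1   0.8  -0.89]
 g 0.3 [ 0.38  0.58 -0.17  1.5   0.11  1.07 -0.89]
 r 0.166 [0.562 0.133 0.185] [-0.52  0.58  0.29  2.06 -0.34  0.1  -1.54]
 r 0.25 [0.526 0.133 0.261] [-0.42  0.4   0.1   2.07  0.37  0.28 -2.24]
 r 0.3 [0.505 0.133 0.307] [-0.24  0.31 -0.16  2.05  0.51  0.43 -2.38]
```

```bash
cat >> h.py <<'E'
# rel: tool pointing tilted back by rel from tube axis (about jaw axis). pose of TCP given tube foot, axis lean
def grip(foot,lean,rel,yaw,s=None,sg=-1):
    s=S0 if s is None else s
    R=tool(lean-rel,sg,yaw); ax=Rn.from_euler('z',yaw).apply([-np.sin(lean),0,np.cos(lean)])
    return np.array(foot)+ax*s-.054*R.apply([1,0,0]),R.as_quat()
E
python3 - <<'E'
from h import *
m,ax,f=hole()
for rel in (0,8,12,16,20):
  r=np.radians(rel)
  for yw in(-.15,0,.15):
   p,q=grip([*TUBE,.01],0,r,yw); j=arm.ik(p,q); print(rel,yw,'g',p.round(3),None if j is None else np.round(j,2))
  for d in(0,.05,.09,.13):
   p,q=grip(f+ax*d,L,r,RP[2]); j=arm.ik(p,q); print(rel,'r',d,p.round(3),None if j is None else np.round(j,2))
E
```

```text
0 -0.15 g [ 0.596 -0.191  0.176] [ 0.25  0.72  0.04  1.64 -0.03  0.79 -1.42]
0 0 g [ 0.596 -0.191  0.176] [ 0.27  0.72  0.    1.63 -0.    0.79 -1.3 ]
0 0.15 g [ 0.596 -0.191  0.176] [ 0.29  0.72 -0.03  1.63  0.03  0.79 -1.17]
0 r 0 [0.562 0.133 0.185] [-0.52  0.58  0.29  2.06 -0.34  0.1  -1.54]
0 r 0.05 [0.541 0.133 0.23 ] [-0.48  0.47  0.2   2.07  0.2   0.19 -2.07]
0 r 0.09 [0.524 0.133 0.267] [-0.4   0.39  0.07  2.07  0.4   0.3  -2.26]
0 r 0.13 [0.507 0.133 0.303] [-0.26  0.31 -0.14  2.05  0.51  0.42 -2.37]
8 -0.15 g [ 0.604 -0.192  0.175] [ 0.24  0.77  0.06  1.51 -0.03  1.   -1.43]
8 0 g [ 0.604 -0.191  0.175] [ 0.24  0.77  0.02  1.52  0.02  0.99 -1.32]
8 0.15 g [ 0.604 -0.19   0.175] [ 0.25  0.77 -0.    1.52  0.07  0.98 -1.21]
8 r 0 [0.569 0.133 0.188] [-0.35  0.58  0.08  1.95  0.12  0.33 -1.97]
8 r 0.05 [0.548 0.133 0.233] [-0.3   0.49 -0.03  1.96  0.25  0.43 -2.09]
8 r 0.09 [0.531 0.133 0.269] [-0.19  0.42 -0.19  1.95  0.36  0.52 -2.21]
8 r 0.13 [0.514 0.133 0.306] [-0.04  0.37 -0.4   1.94  0.44  0.63 -2.29]
12 -0.15 g [ 0.607 -0.192  0.175] [ 0.23  0.8   0.07  1.45 -0.02  1.1 
[... 795 characters left out ...]
-0.15  1.84  0.21  0.64 -2.03]
16 r 0.09 [0.538 0.133 0.271] [-0.12  0.47 -0.26  1.84  0.26  0.71 -2.1 ]
16 r 0.13 [0.521 0.133 0.307] [-0.03  0.41 -0.39  1.83  0.3   0.8  -2.14]
20 -0.15 g [ 0.615 -0.193  0.173] [ 0.21  0.87  0.09  1.33 -0.02  1.29 -1.43]
20 0 g [ 0.615 -0.191  0.173] [ 0.21  0.87  0.06  1.34  0.04  1.28 -1.33]
20 0.15 g [ 0.615 -0.188  0.173] [ 0.2   0.86  0.04  1.35  0.1   1.26 -1.24]
20 r 0 [0.58  0.133 0.19 ] [-0.22  0.63 -0.08  1.77  0.12  0.65 -1.94]
20 r 0.05 [0.559 0.133 0.235] [-0.17  0.55 -0.17  1.79  0.17  0.73 -2.  ]
20 r 0.09 [0.542 0.133 0.272] [-0.11  0.49 -0.27  1.79  0.21  0.81 -2.05]
20 r 0.13 [0.525 0.133 0.308] [-0.04  0.43 -0.37  1.78  0.24  0.89 -2.09]
```

```bash
python3 - <<'E'
from h import *
import cv2
p,q=grip([*TUBE,.01],0,np.radians(12),0)
arm.movep(p+[0,0,.1],q)
C=cam('wrist'); i=snapshot('wrist'); cv2.imwrite('pics/w1.png',i)
print(arm.read_time(),arm.read_tool_pos(),arm.read_ft_force())
print('pred cork top',proj(C,[[*TUBE,.164],[*TUBE,.15],[*TUBE,.055]]).round(1))
for z in (.09,.055): print(z,proj(C,pose([.6095,-.132,-.2176],[[0,0,z],[0,.06,z]])).round(1))
print('stand corners',proj(C,pose([.6095,-.132,-.2176],[[.033,-.1,.055],[-.033,-.1,.055]])).round(1))
E
```

```text
2.3417 [ 0.60695424 -0.19253116  0.274986  ] [ 0.48920607  0.83060734 -0.22176375]
pred cork top [[251.1 205.9]
 [251.3 194.3]
 [252.1 142.2]]
0.09 [[172.3 140.8]
 [ 89.  123.7]]
0.055 [[181.4 127.1]
 [107.7 111.6]]
stand corners [[308.5 114.1]
 [287.5 185.1]]
```

View pics/w1.png

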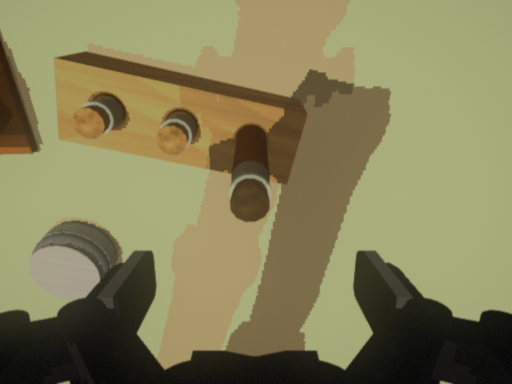

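The cork top is at about (250,200), against a prediction of (251,206). That is within 3 mm and centred between the jaws, so I'll descend and grip.

```bash
python3 - <<'E'
from h import *
import cv2
p,q=grip([TUBE[0]+.0012,TUBE[1],.01],0,np.radians(12),0)
arm.line_to(p,.12,ori=q)
print(arm.read_tool_pos(),p,arm.read_ft_force())
arm.move_gripper(0.15,effort=45)
print(arm.read_time(),arm.read_opening(),arm.read_ft_force(),arm.read_tool_pos())
cv2.imwrite('pics/w2.png',snapshot('wrist'))
E
```

```text
[ 0.60927356 -0.19091765  0.17569992] [ 0.60872723 -0.1907      0.17481997] [-0.73765024  0.20933603  0.33941653]
3.9083 0.28355876553213166 [-0.42512013  1.22784782  1.81923117] [ 0.6088634  -0.19054903  0.17516751]
```

View pics/w2.png

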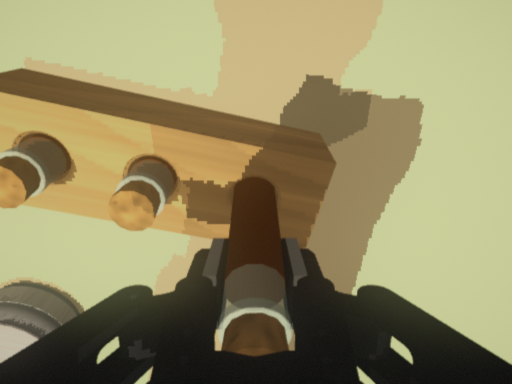

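Opening 0.284 (24 mm) means it is holding the glass tube.

```bash
python3 - <<'E'
from h import *
import cv2
r=np.radians(12); m,ax,f=hole()
t=np.array(arm.read_tool_pos())
arm.line_to(t+[0,0,.155],.12)
print(arm.read_time(),arm.read_opening(),arm.read_ft_force())
cv2.imwrite('pics/s3.png',snapshot('scene'))
p,q=grip(f+ax*.135,L,r,RP[2])
j=arm.ik(p,q); print(j)
arm.line_to(p,.15,ori=q)
C=cam('wrist'); i=snapshot('wrist'); cv2.imwrite('pics/w3.png',i); cv2.imwrite('pics/t3.png',snapshot('top')); cv2.imwrite('pics/s3b.png',snapshot('scene'))
print(arm.read_time(),arm.read_tool_pos(),p,arm.read_ft_force(),arm.read_opening())
print(proj(C,[m,f,m-.06*Rn.from_euler('z',RP[2]).apply([0,1,0])]))
E
```

```text
5.4 0.2764027569298301 [-0.89918111  0.82699903 -0.85968536]
[-0.29134082  0.35475396 -0.04474621  1.89254075  0.13821312  0.68367952
 -1.9924081 ]
8.0 [0.51558408 0.13245362 0.31111052] [0.51540031 0.13293278 0.31115862] [-0.55836348 -0.24752996 -1.38265729] 0.27457189089521056
[[253.90194119 132.34137757]
 [253.98867709 118.05593136]
 [318.53864423 132.33018831]]
```

View pics/w3.png

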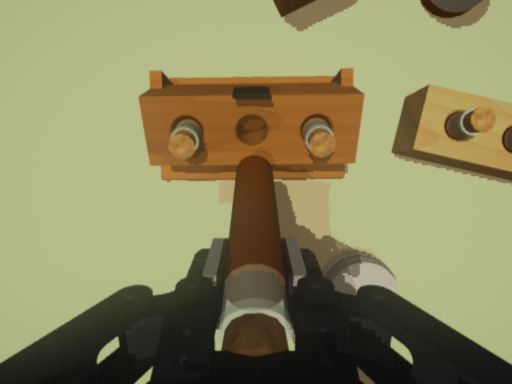

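View pics/s3b.png

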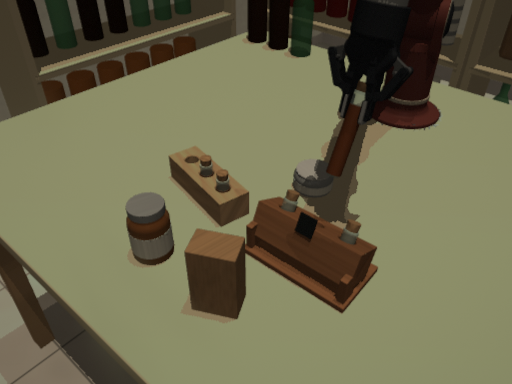

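```bash
python3 - <<'E'
import cv2
i=cv2.imread("pics/w3.png")
cv2.imwrite("pics/w3c.png",(255*(cv2.resize(i[70:270,150:360],None,fx=3.7,fy=3,interpolation=cv2.INTER_CUBIC)/255.)**.6))
E
```

```text
[ WARN:0@0.088] global loadsave.cpp:1063 imwrite_ Unsupported depth image for selected encoder is fallbacked to CV_8U.
```

View pics/w3c.png

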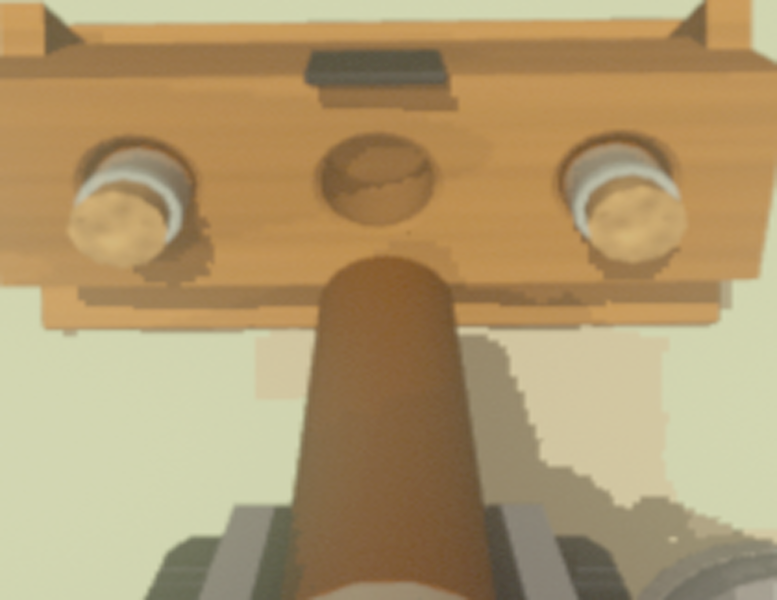

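The tube is held over the rack. The mouth is seen at about (251.6,130) against a prediction of (253.9,132.3). I'll go closer and overlay the predicted mouth and tube.

```bash
cat >> h.py <<'E'
def circ(c,ax,r,n=48):
    u=np.cross(ax,[0,1,0]);u/=np.linalg.norm(u);v=np.cross(ax,u);a=np.linspace(0,2*np.pi,n)
    return c+r*(np.cos(a)[:,None]*u+np.sin(a)[:,None]*v)
E
python3 - <<'E'
from h import *
import cv2
r=np.radians(12); m,ax,f=hole()
p,q=grip(f+ax*.07,L,r,RP[2])
arm.line_to(p,.1,ori=q); arm.pause(.15)
R=Rn.from_quat(arm.read_eef_rot())
C=cam('wrist'); i=snapshot('wrist'); cv2.imwrite('pics/w4.png',i); cv2.imwrite('pics/s4.png',snapshot('scene'))
tp=np.array(arm.read_tool_pos()); print(arm.read_time(),tp-p,arm.read_ft_force())
gp=tp+.054*R.apply([1,0,0]); ta=R.apply(tool(L-r,-1,RP[2]).inv().apply(ax)); ft=gp-S0*ta
print((ft-(f+ax*.07)).round(4),ta-ax)
k=3.6;o=np.array([160,80])
b=cv2.resize(i[80:240,160:350],None,fx=k,fy=k,interpolation=cv2.INTER_CUBIC)
b=(255*(np.clip(b,0,255)/255.)**.6).astype('uint8'); a=b.copy()
for P,col in((circ(m,ax,.0145),(0,255,0)),(circ(ft,ta,.0085),(255,255,0)),(circ(ft+ta*.004,ta,.0125),(255,0,0)),(circ(ft+ta*.06,ta,.0125),(255,0,0))):
    cv2.polylines(a,[((proj(C,P)-o+.5)*k-.5).astype(int)],True,col,1)
cv2.imwrite('pics/w4o.png',a)
S=cam('scene'); i=cv2.imread('pics/s4.png'); o=np.array([240,90]);k=4.5
a=cv2.resize(i[90:220,240:400],None,fx=k,fy=k,interpolation=cv2.INTER_CUBIC);a=(255*(a/255.)**.6).astype('uint8')
for P,col in((circ(m,ax,.0145),(0,255,0)),(circ(ft,ta,.0085),(255,255,0)),(circ(ft+ta*.004,ta,.0125),(255,0,0)),(circ(ft+ta*.06,ta,.0125),(255,0,0))):
    cv2.polylines(a,[((proj(S,P)-o+.5)*k-.5).astype(int)],True,col,1)
cv2.imwrite('pics/s4o.png',a)
E
```

```text
9.05 [6.50833596e-05 1.00414522e-04 6.70243186e-04] [ 0.37084843 -0.72711141 -1.34087057]
[0.0003 0.0002 0.0008] [-0.00124839 -0.00054566 -0.00058536]
```

View pics/w4o.png

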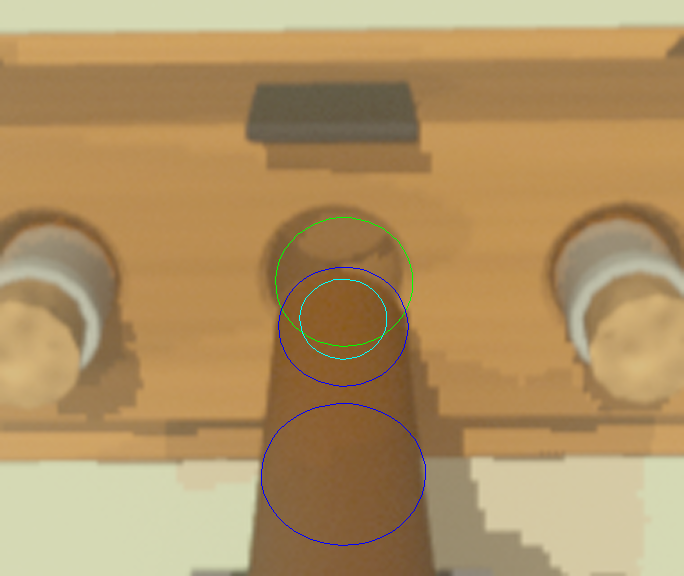

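View pics/s4o.png

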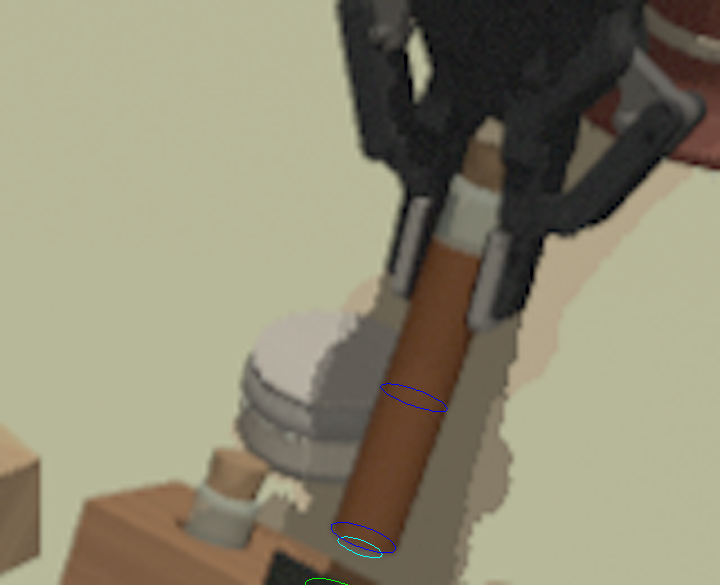

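The tube matches its prediction in both views. The mouth sits about 9 px left and 11 px up of its prediction in the overlay, which is about 2 mm in +y and +x. I'll correct the hole estimate by that and check closer.

```bash
sed -i 's/^RP=.*$/RP=np.array([.6238+.0021,.1338+.0018,.008]); L=np.radians(25)/' h.py
python3 - <<'E'
from h import *
import cv2
r=np.radians(12); m,ax,f=hole()
p,q=grip(f+ax*.057,L,r,RP[2])
arm.line_to(p,.05,ori=q); arm.pause(.15)
R=Rn.from_quat(arm.read_eef_rot())
C=cam('wrist'); i=snapshot('wrist')
tp=np.array(arm.read_tool_pos()); print(arm.read_time(),tp-p,arm.read_ft_force())
gp=tp+.054*R.apply([1,0,0]); ta=R.apply(tool(L-r,-1,RP[2]).inv().apply(ax)); ft=gp-S0*ta
k=3.6;o=np.array([160,80])
b=cv2.resize(i[80:240,160:350],None,fx=k,fy=k,interpolation=cv2.INTER_CUBIC)
a=(255*(np.clip(b,0,255)/255.)**.6).astype('uint8')
for P,col in((circ(m,ax,.0145),(0,255,0)),(circ(ft,ta,.0085),(255,255,0)),(circ(ft+ta*.004,ta,.0125),(255,0,0))):
    cv2.polylines(a,[((proj(C,P)-o+.5)*k-.5).astype(int)],True,col,1)
cv2.imwrite('pics/w5o.png',a)
E
```

```text
9.6833 [-1.67794232e-05 -1.97382758e-05  8.06408231e-05] [ 0.48040573  0.87354332 -2.08078492]
```

View pics/w5o.png

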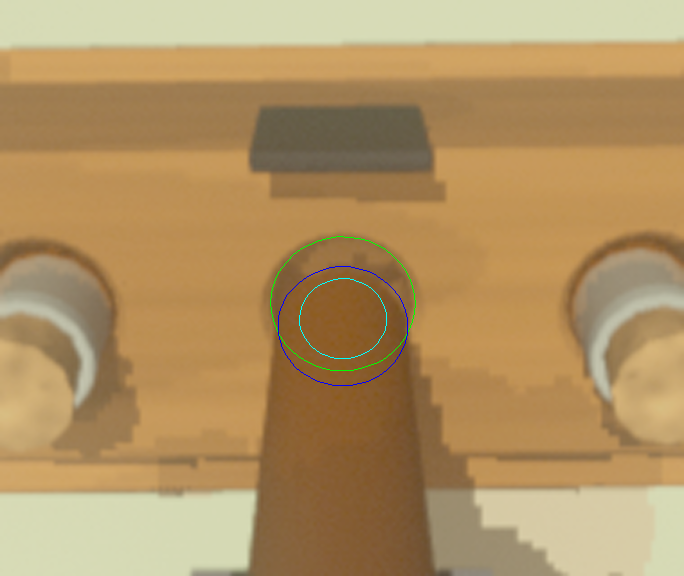

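The predicted mouth now coincides with the seen one. I'll insert in steps with force checks.

```bash
python3 - <<'E'
from h import *
r=np.radians(12); m,ax,f=hole()
f0=np.array(arm.read_ft_force())
for d in (.047,.042,.037,.03,.023,.016,.010,.006,.003,.001):
    p,q=grip(f+ax*d,L,r,RP[2])
    arm.line_to(p,.04,ori=q)
    F=np.array(arm.read_ft_force())-f0; tp=np.array(arm.read_tool_pos())
    print(d,round(arm.read_time(),2),'F',F.round(1),'ax',round(F@ax,1),'err mm',((tp-p)*1e3).round(1),round(arm.read_opening(),3))
    if np.linalg.norm(F)>14: break
E
```

```text
0.047 10.08 F [-0.9 -1.5  1.3] ax 1.5 err mm [-0.1 -0.1 -0.5] 0.281
0.042 10.36 F [-0.1 -0.5  0.9] ax 0.8 err mm [-0.  -0.  -0.3] 0.28
0.037 10.63 F [ 0.2 -1.1  1.7] ax 1.5 err mm [-0.  -0.1 -0.3] 0.282
0.03 10.96 F [-0.8 -0.7  0.9] ax 1.1 err mm [-0.1 -0.1 -0.4] 0.276
0.023 11.28 F [-0.2 -1.9  1. ] ax 1.0 err mm [-0.1 -0.1 -0.4] 0.281
0.016 11.61 F [-0.9 -0.4  1.5] ax 1.7 err mm [-0.1 -0.1 -0.4] 0.279
0.01 11.91 F [ 0.3 -0.3  2.5] ax 2.1 err mm [-0.1 -0.1 -0.3] 0.278
0.006 12.16 F [-0.9 -0.1  1. ] ax 1.3 err mm [-0.1 -0.  -0.3] 0.281
0.003 12.41 F [-0.4 -1.4  0.5] ax 0.6 err mm [-0.  -0.  -0.2] 0.277
0.001 12.66 F [-1.5 -0.7  2.4] ax 2.8 err mm [0.1 0.1 0.2] 0.277
```

```bash
python3 - <<'E'
from h import *
import cv2
r=np.radians(12); m,ax,f=hole()
f0=np.array(arm.read_ft_force())
for d in (-.0005,-.002,-.0035,-.005,-.0065,-.008):
    p,q=grip(f+ax*d,L,r,RP[2])
    arm.line_to(p,.03,ori=q)
    F=np.array(arm.read_ft_force())-f0; tp=np.array(arm.read_tool_pos())
    print(d,round(arm.read_time(),2),'F',F.round(1),'ax',round(F@ax,1),'err mm',((tp-p)*1e3).round(1),round(arm.read_opening(),3))
    if np.linalg.norm(F)>8: break
cv2.imwrite('pics/w6.png',snapshot('wrist'));s=snapshot('scene')
cv2.imwrite('pics/s6.png',cv2.resize(s[100:300,230:400],None,fx=3,fy=3))
E
```

```text
-0.0005 12.91 F [-5.2 -1.5 10.6] ax 11.8 err mm [-0.4  0.2  1.6] 0.28
```

View pics/w6.png

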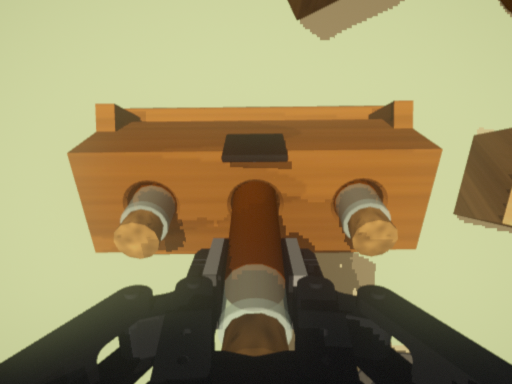

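View pics/s6.png

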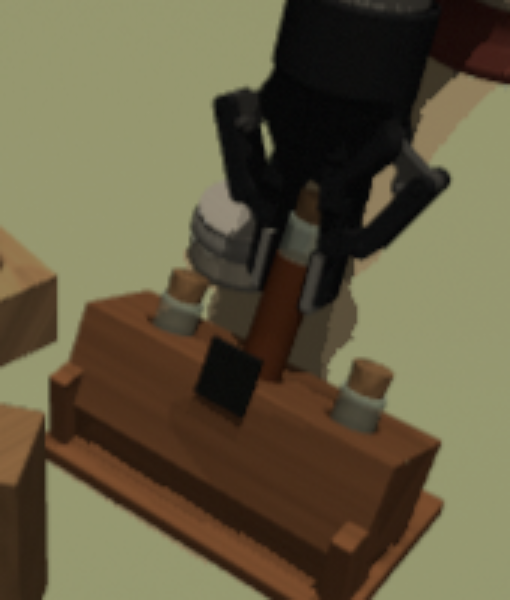

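Contact with 12 N along the axis came at the expected floor depth, and the pictures show the tube seated. I'll release and retreat along the tool axis.

```bash
python3 - <<'E'
from h import *
import cv2
arm.move_gripper(0.65)
R=Rn.from_quat(arm.read_eef_rot()); t=np.array(arm.read_tool_pos())
print(arm.read_opening(),arm.read_ft_force(),arm.read_time())
arm.line_to(t-.12*R.apply([1,0,0]),.1)
arm.pause(.3)
m,ax,f=hole()
C=cam('wrist'); i=snapshot('wrist')
for P in (circ(m,ax,.0145),circ(f+.154*ax,ax,.0105),circ(f+.14*ax,ax,.0125)): cv2.polylines(i,[proj(C,P).astype(int)],True,(0,255,0),1)
cv2.imwrite('pics/w7.png',i);s=snapshot('scene');S=cam('scene')
s=cv2.resize(s[100:300,230:400],None,fx=3,fy=3)
for P in (circ(f+.154*ax,ax,.0105),circ(f+.14*ax,ax,.0125)): cv2.polylines(s,[((proj(S,P)-[230,100]+.5)*3-.5).astype(int)],True,(0,255,0),1)
cv2.imwrite('pics/s7.png',s); cv2.imwrite('pics/t7.png',snapshot('top'))
print(arm.read_time(),arm.read_ft_force(),arm.read_tool_pos())
E
```

```text
0.6501144557415027 [-0.29085569  0.63463352  0.32863839] 13.4167
15.2167 [0.20027602 0.17322971 0.17091603] [0.54786201 0.13495201 0.30485633]
```

View pics/w7.png

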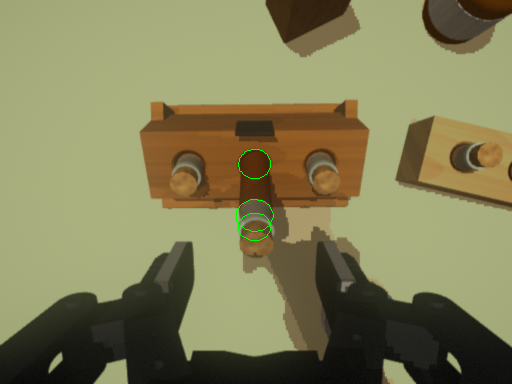

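View pics/s7.png

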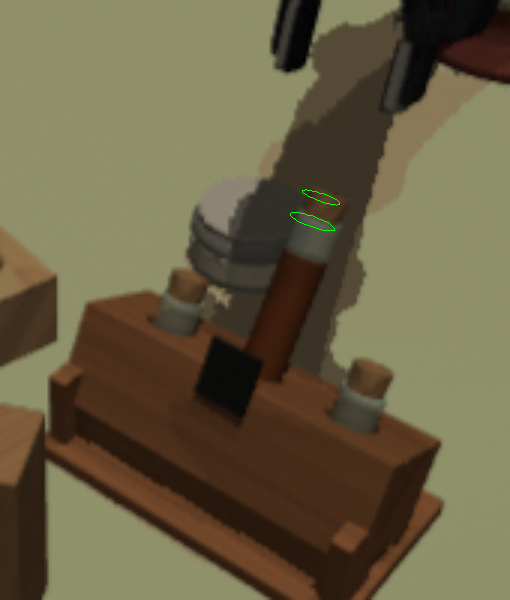

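View pics/t7.png

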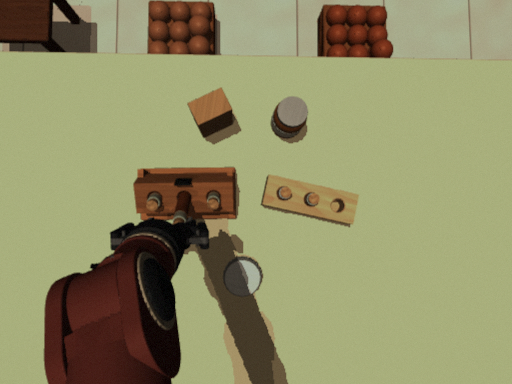

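The tube is released and seated. Its cork leans a few degrees further towards the robot, as far as the hole's 4 mm of play allows (at most about 5°). The neighbours, jar, tin and carton look unmoved, and the robot is clear.

```bash
python3 - <<'E'
from h import *
from station import ticket
m,ax,f=hole(); S=cam('scene'); C=cam('wrist')
# seen cork-top centre: scene crop approx (332,201), wrist (257,245)
def res(p):
    a=np.array([-np.sin(p[0]),p[1],np.cos(p[0])]); X=f+.154*a
    return np.r_[proj(S,X)[0]-((np.array([332,201])+.5)/3-.5+[230,100]),proj(C,X)[0]-[257,244]]
s=least_squares(res,[L,0]); print(np.degrees(s.x),s.fun)
print(arm.read_dq().round(3) if hasattr(arm.read_dq(),'round') else arm.read_dq(),arm.read_time())
ticket.finish_job()
E
```

```text
[30.0767073  -0.66568941] [-0.65137935 -1.47619546 -0.45565064  0.1710318 ]
[ 0.001 -0.002 -0.    -0.001 -0.001  0.001  0.   ] 15.2167
the job is handed in; nothing more can be done
```

I drew the tall tube out of the stand's end hole and slid it, held by the fingers, to the bottom of the rack's empty middle hole. I then let go, backed off 12 cm and handed the job in at 15.2 s; no verdict was reported.

**Last checks:**
- **Depth:** the tube met the hole floor at the expected depth, with about 12 N along its axis while the fingers still held it.
- **Lean:** after release it tipped about 5° further over than the hole's axis. That is about all the hole's play allows, and the limit is 10° (0.17 rad).
- **Foot position:** I could not see the foot in the hole. From the contact depth and the hole's play, I put it within a few millimetres of the floor's centre.
- **Other objects:** the short tubes, jar, tin and carton look unmoved in the last top picture; I did not measure their shifts.
- **Robot:** the arm was at rest and touching nothing.

**Disagreement:** the wrist camera placed the hole about 2 mm off in x and y from the two fixed cameras. I followed the wrist camera, and side forces on the way down stayed within about 2 N.

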